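# Level the tripod table, then stand the bottle on it

### The arm

A 6-joint arm with a two-finger parallel gripper is mounted at the origin on a cart in front of the work surface, level with it; the furniture and walls round the work are solid. World frame = base frame: x ahead of the robot, y to its left, z up, the work surface at z = 0. Lengths are in mm, angles in degrees, forces in N, time in s.
With the tool pointing down it reaches from about 300 to 850 mm from the base axis. Payload 4.2 kg.
Tool frame: the origin (TCP) lies midway between the tips of the shut fingers; the grasp point (between the pads) lies 19 mm behind it; z points along the fingers, y is the line along which they close (so a half turn about z gives the same grasp; the last joint's range is limited). The gripper opens to 91 mm and grips with 3 to 60 N. Pads are 32 mm wide; open, the fingers measure 118 mm over their backs; the gripper's body (76 mm by 178 mm) begins 60 mm behind the grasp point.
Start: joints at [-70.932, 18.312, 89.639, -0, 72.044, -1.146], TCP at [198.682, -539.601, 213.976] pointing down, gripper open.
Joint ranges: [-177.97, 177.97], [-48.28, 115.42], [12.27, 149.76], [-77.06, 257.06], [2.81, 150.46], [-146.56, 146.56]. Speed limits (degrees/s): [147.25, 147.25, 180, 180, 180, 180].

### API

Orientations are given as [roll, pitch, yaw] about the fixed x, y, z axes, in that order (R = Rz(yaw) Ry(pitch) Rx(roll)).
In Python, from workcell import state, grab_frame, camera_model, workorder gives the robot as it stands.
- The arm moves only by the tool carry_out, never from a script. Its argument "commands" is a list of rows, each a list of 7 numbers: the turn, a rotation vector about the tool's x, y, z in degrees, then the shift along the tool's x, y, z in mm, then the opening, from -1 (shut) to 1 (fully open). In form: [[ax, ay, az, dx, dy, dz, hand], ...]. A call has 1 to 20 rows; each row is the pose to reach, as a shift and turn from the pose commanded when the call began, along the tool's axes at that moment; what a row does not reach only later rows make up. A row lasts 1/10 s, in which the tool goes at most 50 mm and 8.59 degrees, less where a joint would pass 70% of its speed; a pose out of reach is approached as far as the arm can. A call with a gripper value outside its range is refused whole. The fingers move at their own pace and stop on an object; "force" is the grip in N (left out, the last holds). Time passes only in rows, so rows that repeat a pose let the fingers close. It gives the time, the measured TCP pose, the force, the opening and the grip force at its end, in the units of the state.
- state(): the state, without advancing time (a new reading comes with each control period).
- grab_frame(name): name is "side" or "top"; returns the picture (480x640x3 uint8, red, green, blue); there is no depth.
- camera_model(name): a dict with "fx", "fy", "cx", "cy" (pixels), "origin" and "rotation" of the camera in the world. Camera axes: x right, y up, looking along -z (the intrinsics and any distortion apply to the point x, -y, -z); pixel columns grow to the right and rows downward; lengths in mm; the calibration is good to about 2 mm. A picture is of the moment at which its call begins. camera_model takes no time and is no camera call.
- workorder.job_done(): hands the job in; it is judged then, once.
The state is a dict: "time_s": time; "qpos": joint angles; "qvel": joint speeds; "effort": joint torques, N m; "ee_pos": TCP position; "ee_rot": TCP orientation; "force": force on the tool from outside, world axes, zero at the start; "torque": the same for the moment, N m; "gripper_width": finger opening in mm; "gripper_force": force on a finger pad.
Only numpy, scipy, OpenCV 4.12 (cv2) and the standard library are available. Lean on these libraries where they do the work, as an engineer would, in place of code of your own. Each camera call takes 0.05 s, during which the arm holds its last target. There are 200 camera calls.

### The job

Level the tilted platform of the levelling table by turning its two black wing knobs while it is still empty. Then set the lab bottle gently and upright on the platform, inside its low rim, so that the platform ends level with the bottle standing on it. Keep the bottle upright on the way and leave the tube rack, the timer and the tape roll where they are.

Things in the scene. Friction and masses are not known exactly. Their poses are not given: they have to be found in the camera images.
- table: Levelling table fixed on the worktop: grey base 190 (x) x 320 (y) x 12 mm, itself level; origin under its centre, x to its back, y to its left. Steel ball foot at (80, 0), upright screws with the knobs at (-55, +135) and (-55, -135). Two aluminium index posts at (-83, +-70), just before the platform; their tops (74 mm up) are flush with the platform's rim when it is level.
- platform: Aluminium platform, 148 (x) x 200 (y) x 8 mm, that tilts on the ball foot and the two screws, whose nuts sit in an ear on either side. Origin on the ball foot, 80 mm behind the platform's middle and 8 mm below its top face; z normal to it. A rim 5 mm thick stands 10 mm above the top face (clear floor inside 138 x 190 mm). When level, the top face is 64 mm above the worktop.
- platform_mid (a point): Middle of the platform's top face, inside the rim, on which the bottle is to stand; z normal to the face (vertical when level), x to the back, y to the left.
- knob_left_bar (a point): Left knob (table's +y side), on its vertical axis, 114 mm up: black wing bar 62 long (x) x 15 thick (y), from 98 to 126 mm up, on a 42 mm round skirt from 90 mm. Turns in place, stays where left; clockwise from above raises the left ear, 0.022 rad of tilt per rad about the line from ball foot to right ear, which keeps its height. Level may be 3.6 rad away: regrasp.
- knob_right_bar (a point): Right knob (table's -y side), the same in shape and size, on an arm that leans with the platform while the left ear is off level. Clockwise seen from above raises the right ear, 0.022 rad of tilt per rad of turn about the line from the ball foot to the left ear, which keeps its height. Anticlockwise lowers it.
- bottle: Clear lab bottle with a blue screw cap, closed, 71 mm in diameter, 144 mm tall, about 0.32 kg; cap 47 mm in diameter from 116 to 144 mm up: grasp it there. Origin at the centre of its underside, z up through the cap.
- tube_rack: Beige block rack of microtubes with coloured caps, 100 (x) x 60 (y) x 28 mm, a bystander; origin under its centre.
- timer: White bench timer lying on the worktop, 62 x 62 x 20 mm, a bystander; origin under its centre.
- tape: Beige roll of label tape lying flat, 53 mm in diameter, 19 mm high, a bystander; origin under its centre.
There are look-alikes about, which are no part of the job. Of the things that look like the bottle, take the one that is farthest from the robot's base at the start.

How it is judged (in metres and radians):
On the way:
1. the platform is level (within 0.015 rad, about 0.9 degrees) without the bottle on it (angle between platform_mid's own z axis and vertical below 0.015 rad and horizontal distance between bottle and platform_mid above 0.14 m), for 0.3 s.
At the end, for the whole second after the job is handed in: The platform is level within 0.015 rad, and the bottle stands upright on its top face inside the rim, released and still: underside within 4 mm of the face, standing square to it within 0.05 rad (angle between platform_mid's own z axis and vertical below 0.015 rad and x of bottle in the frame of platform_mid between -0.045 and 0.045 m and y of bottle in the frame of platform_mid between -0.075 and 0.075 m and z of bottle in the frame of platform_mid between -0.004 and 0.004 m and angle between the z axis of bottle and the z axis of platform_mid, either way round below 0.05 rad and angle between bottle's own z axis and vertical below 0.1 rad and linear speed of bottle below 0.02 m/s); the robot touches nothing.
It fails at once if a bystander (tube rack, timer, tape roll) is moved by more than 30 mm (distance of any of tube_rack, timer, tape from where it was at the start of the episode above 0.03 m).
It fails at once if the bottle tips by more than 0.5 rad (angle between bottle's own z axis and vertical above 0.5 rad).
It fails at once if the bottle is dropped or rammed onto the platform (contact above 60 N) (contact force between platform and bottle above 60 N).
It also fails if it takes over 72 s, if anything falls off the work surface, if the arm or the gripper's body presses on something with over 40 N, if the wrist force passes 120 N, or if a joint passes its speed limit or range.

## Working session

There is one attempt and no reset: what is moved stays moved. The work goes in short steps, Python scripts to look and compute and a tool call to move; the robot and the scene stay as the last step left them, time stands still between calls to the robot, and variables do not carry over. Pictures are saved under pics/ and viewed, at most 10 in all, crops included, and the job is handed in when it is done.

Besides the shell and the picture viewer there is one more tool, called as name(argument=value, ...) on one line, values as JSON. carry_out: Moves the arm, as the interface text tells. Its arguments: {"type":"object","properties":{"commands":{"type":"array"},"force":{"type":"number"}},"required":["commands"]}

```bash
mkdir -p pics; ls
cat > h.py <<'E'
import numpy as np, cv2
from workcell import state, grab_frame, camera_model, workorder
def snap(n,f):
    im=grab_frame(n)[:,:,::-1].copy(); cv2.imwrite('pics/'+f,im); return im
def ray(n,u,v):
    c=camera_model(n); d=np.array([(u-c['cx'])/c['fx'],-(v-c['cy'])/c['fy'],-1.0])
    return np.array(c['origin']).ravel(), np.array(c['rotation'])@d
def onz(n,u,v,z):
    o,d=ray(n,u,v); return o+d*(z-o[2])/d[2]
def proj(n,p):
    c=camera_model(n); q=np.array(c['rotation']).T@(np.array(p)-np.array(c['origin']).ravel())
    return np.array([c['cx']+c['fx']*q[0]/-q[2], c['cy']+c['fy']*q[1]/q[2]])
def tri(a,b):
    (o1,d1),(o2,d2)=ray('top',*a),ray('side',*b)
    t=np.linalg.lstsq(np.c_[d1,-d2],o2-o1,rcond=None)[0]
    p,q=o1+t[0]*d1,o2+t[1]*d2; return (p+q)/2,np.linalg.norm(p-q)
E
python3 - <<'E'
from h import *
for n in('top','side'): snap(n,n+'0.png'); print(camera_model(n))
print(state())
E
```

```text
pics
{'fx': 523.139352526978, 'fy': 523.139352526978, 'cx': 318.9145945438583, 'cy': 252.3161181338796, 'origin': array([ 276.06656208,   40.57659985, 1220.08642859]), 'rotation': array([ 11.68806716,  -0.17746427, -91.91781153])}
{'fx': 515.7801224921643, 'fy': 515.7801224921643, 'cx': 311.6978340798351, 'cy': 239.61229517632736, 'origin': array([-213.65941913,  191.52539866,  764.21826113]), 'rotation': array([  48.40586381,    1.12628857, -103.02088728])}
{'time_s': 0.1, 'qpos': array([-7.09312492e+01,  1.83482277e+01,  8.97008783e+01,  1.01335324e-03,
        7.20423911e+01, -1.14536313e+00]), 'qvel': array([-0.00534391, -0.0635947 , -0.19492493,  0.03313552,  0.00066884,
        0.06680936]), 'effort': array([ 1.02048340e-03, -4.13331056e+01, -2.32507968e+01,  7.27875531e-02,
        4.21243964e-02, -6.90245975e-05]), 'ee_pos': array([ 198.54193788, -539.15032667,  213.19193225]), 'ee_rot': array([-1.79908540e+02, -2.79223325e-03,  2.02137985e+01]), 'force': array([ 0.76916031, -0.21040692, -1.5171471 ]), 'torque': array([ 0.0249237 , -0.00459988, -0.04381837]), 'gripper_force': 0.0, 'gripper_width': 90.79222680335923}
```

View pics/top0.png

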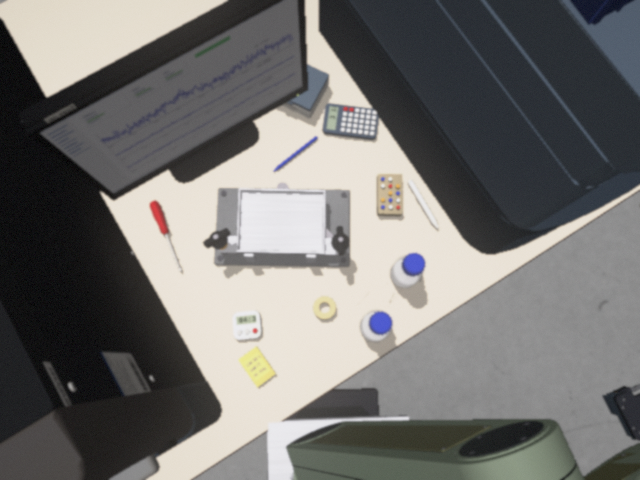

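View pics/side0.png

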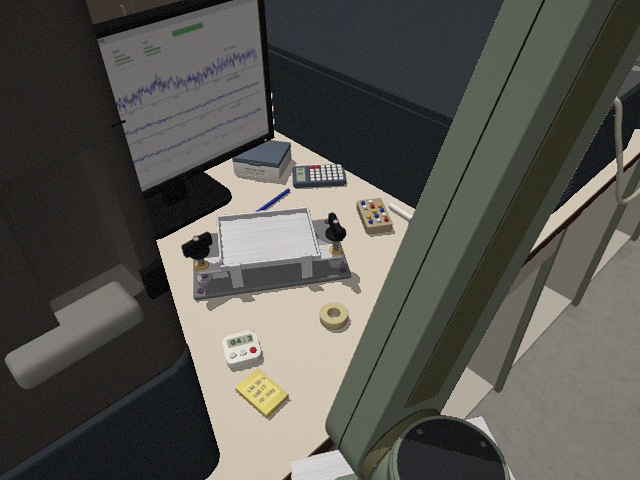

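The top view shows two bottle look-alikes with blue caps at (413,265) and (380,322), the table at (283,228) and its knobs at (217,239) and (340,240). In the side view the arm hides both bottles. The knobs there are at (197,247) and (335,229).

```bash
python3 - <<'E'
s=open('h.py').read()
s=s.replace("from workcell","from scipy.spatial.transform import Rotation as Ro\nfrom workcell").replace("np.array(c['rotation'])","Ro.from_euler('xyz',c['rotation'],degrees=True).as_matrix()")
s+='''
def avg(n,k=6): return np.mean([grab_frame(n)[:,:,::-1] for _ in range(k)],0).astype(np.uint8)
def crop(im,x,y,w,h,k,f): cv2.imwrite('pics/'+f,cv2.resize(im[y:y+h,x:x+w],None,fx=k,fy=k,interpolation=cv2.INTER_CUBIC))
'''
open('h.py','w').write(s)
E
python3 - <<'E'
from h import *
t=avg('top');s=avg('side'); cv2.imwrite('pics/t1.png',t); cv2.imwrite('pics/s1.png',s)
crop(t,205,180,155,100,5,'tc.png'); crop(s,180,195,180,110,4,'sc.png')
h=cv2.cvtColor(t,cv2.COLOR_BGR2HSV); m=cv2.inRange(h,(110,150,80),(130,255,255))
n,l,st,ce=cv2.connectedComponentsWithStats(m)
for i in range(1,n):
    if st[i,4]>100: p=onz('top',*ce[i],144); print(st[i],ce[i],p,np.hypot(*p[:2]))
for q in [(218,189),(350,190)]: print(onz('top',*q,12))
for a,b in [((217,239),(197,247)),((340,240),(335,229))]: print(tri(a,b))
print(onz('side',196,297,12),onz('side',351,277,12),onz('top',214,266,12),onz('top',350,265,12))
E
```

```text
[406 255  17  17 228] [413.99561404 263.00877193] [ 469.07266906 -168.32825738  144.        ] 498.36088439623245
[372 314  18  18 259] [380.42471042 322.43243243] [348.00197529 -91.00243536 144.        ] 359.703792091655
[689.9348002  267.04895846  12.        ]
[677.05625621 -51.8093262   12.        ]
(array([543.19792211, 252.11221625, 107.28366642]), np.float64(2.7306717928082))
(array([533.11184872, -16.38693754, 103.92432607]), np.float64(2.6820069914562445))
[506.14583886 273.5401901   12.        ] [484.552646   -36.55063945  12.        ] [501.05906973 275.36174985  12.        ] [492.94726737 -43.42446839  12.        ]
```

View pics/tc.png

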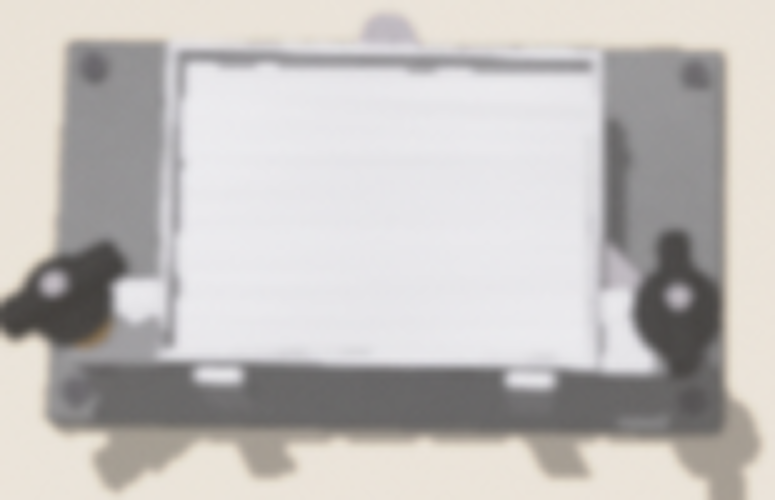

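View pics/sc.png

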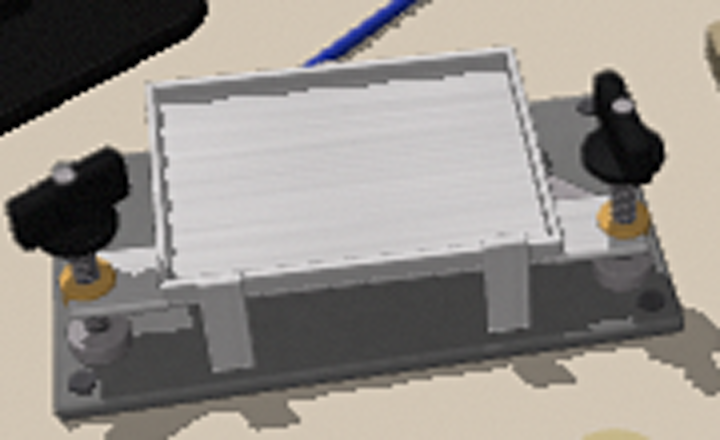

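Crops (5x and 4x): the left wing bar lies at about 34° in the image, with its ends at top px (208,244) and (227,231). The right bar is nearly along x. The rim's front edge in the side crop runs from (163,287) to (562,240), and the post tops are at (222,275) and (506,243). Next I'll fit the table pose and get the rim corner heights.

```bash
cat >> h.py <<'E'
def fit2(loc,w):
    loc,w=np.array(loc,float),np.array(w,float)[:,:2]; a,b=loc-loc.mean(0),w-w.mean(0)
    th=np.arctan2((a[:,0]*b[:,1]-a[:,1]*b[:,0]).sum(),(a*b).sum()); R=np.array([[np.cos(th),-np.sin(th)],[np.sin(th),np.cos(th)]])
    return th,w.mean(0)-R@loc.mean(0),R
def zat(n,u,v,xy):  # height on the vertical through xy seen closest to the pixel, and lateral miss
    o,d=ray(n,u,v); A=np.c_[d,[0,0,-1]]; b=np.r_[xy,0]-o
    t=np.linalg.lstsq(A,b,rcond=None)[0]; return round(t[1],1), np.round((o+t[0]*d)[:2]-xy,1)
E
python3 - <<'E'
from h import *
T=lambda p:(205+(p[0]+.5)/5-.5,180+(p[1]+.5)/5-.5); S=lambda p:(180+(p[0]+.5)/4-.5,195+(p[1]+.5)/4-.5)
loc=[(95,160),(95,-160),(-95,-160),(-95,160)]
w=[onz('top',*T(p),z) for p,z in [((70,42),12),((722,52),12),((720,430),0),((48,425),0)]]
th,c,R=fit2(loc,w); print('yaw',np.degrees(th),c,[np.round(x[:2]-(R@l+c),1) for x,l in zip(w,loc)])
tb=lambda x,y:R@np.array([x,y])+c
for nm,l in dict(kl=(-55,135),kr=(-55,-135)).items(): print(nm,tb(*l))
print('base side px, z (want 0 / 12):')
for p,l in [((58,418),(-95,160)),((684,325),(-95,-160)),((57,405),(-95,160))]: print(zat('side',*S(p),tb(*l)))
print('posts (want 74)')
for p,l in [((222,276),(-83,70)),((506,243),(-83,-70))]: print(zat('side',*S(p),tb(*l)), 'top px expected',proj('top',[*tb(*l),74]))
print('rim FL FR BR BL (74 when level)')
for p,l in [((163,286),(-74,100)),((562,239),(-74,-100)),((513,48),(74,-100)),((150,84),(74,100))]: print(zat('side',*S(p),tb(*l)))
for p,q,l in [((160,357),(163,286),(-74,100)),((601,368),(562,239),(-74,-100)),((602,48),(513,48),(74,-100)),((172,42),(150,84),(74,100))]:
    r,e=tri(T(p),S(q)); print(np.round(r,1),np.round(e,1),np.round(r[:2]-tb(*l),1))
print('screws/knob tops')
for p,q,l in [((53,283),(65,172),(-55,135)),((680,296),(622,105),(-55,-135))]:
    r,e=tri(T(p),S(q)); print(np.round(r,1),np.round(e,1),np.round(r[:2]-tb(*l),1))
for p in [((15,322),(115,252)),((674,238),(685,368))]:
    a,b=[onz('top',*T(q),115)[:2] for q in p]; d=b-a; print('bar',np.linalg.norm(d),np.degrees(np.arctan2(d[1],d[0])),(a+b)/2)
E
```

```text
yaw -2.6957938537281905 [592.49341672 113.14743545] [array([-2.5, -2.9]), array([-2.7,  1.8]), array([3.7, 1.3]), array([ 1.5, -0.2])]
kl [543.90375487 250.58485671]
kr [531.20481221 -19.1163425 ]
base side px, z (want 0 / 12):
(np.float64(8.1), array([-0.1,  0.5]))
(np.float64(8.1), array([1.4, 4.3]))
(np.float64(17.2), array([ 0.1, -0.6]))
posts (want 74)
(np.float64(76.7), array([0. , 1.1])) top px expected [248.29043748 254.60193464]
(np.float64(71.9), array([0.6, 2.9])) top px expected [310.94657025 255.47432069]
rim FL FR BR BL (74 when level)
(np.float64(66.9), array([-0. ,  0.1]))
(np.float64(60.6), array([0.8, 3.3]))
(np.float64(67.9), array([0.4, 1.9]))
(np.float64(75.0), array([ 0. , -1.3]))
[523.9 215.5  66. ] 2.4 [ 0.6 -1.1]
[513.8  17.9  60.8] 4.6 [-0.1  1.2]
[662.8  10.7  67.2] 1.5 [1. 1.]
[668.7 207.6  76.7] 1.3 [-2.4 -2. ]
screws/knob tops
[543.9 251.  130.3] 1.4 [-0.   0.4]
[530.6 -16.2 126.7] 3.6 [-0.6  2.9]
bar 52.44182478625987 -55.37021118736555 [545.59760748 247.93825468]
bar 57.990996297799846 -177.67885470945598 [529.85760191 -18.1549389 ]
```

```bash
cat >> h.py <<'E'
def rel(cmd,tgt):  # poses x,y,z,yaw (tool down) -> az,dx,dy,dz
    a=np.radians(cmd[3]); c,s=np.cos(a),np.sin(a); X,Y,Z=np.subtract(tgt[:3],cmd[:3])
    return np.round([-(tgt[3]-cmd[3]), c*X+s*Y, s*X-c*Y, -Z],1)
E
python3 - <<'E'
from h import *
print([np.round(tri(a,b)[0]) for a,b in [((112,196),(145,192)),((305,93),(272,138))]])
c=(198.682,-539.601,213.976,20.21)
print(rel(c,(544,251,190,124.6)))
E
```

```text
[array([589., 373., 243.]), array([875.,  50., 124.])]
[-104.4  597.2 -622.6   24. ]
```

carry_out(commands=[[0, 0, -104.4, 597.2, -622.6, 24, 1], [0, 0, -104.4, 597.2, -622.6, 24, 1], [0, 0, -104.4, 597.2, -622.6, 24, 1], [0, 0, -104.4, 597.2, -622.6, 24, 1], [0, 0, -104.4, 597.2, -622.6, 24, 1], [0, 0, -104.4, 597.2, -622.6, 24, 1], [0, 0, -104.4, 597.2, -622.6, 24, 1], [0, 0, -104.4, 597.2, -622.6, 24, 1], [0, 0, -104.4, 597.2, -622.6, 24, 1], [0, 0, -104.4, 597.2, -622.6, 24, 1], [0, 0, -104.4, 597.2, -622.6, 24, 1], [0, 0, -104.4, 597.2, -622.6, 24, 1], [0, 0, -104.4, 597.2, -622.6, 24, 1], [0, 0, -104.4, 597.2, -622.6, 24, 1], [0, 0, -104.4, 597.2, -622.6, 24, 1], [0, 0, -104.4, 597.2, -622.6, 24, 1], [0, 0, -104.4, 597.2, -622.6, 24, 1], [0, 0, -104.4, 597.2, -622.6, 24, 1], [0, 0, -104.4, 597.2, -622.6, 24, 1], [0, 0, -104.4, 597.2, -622.6, 24, 1]])

```text
time_s: 2.7
ee_pos: [543.3, 249.9, 189.7]
ee_rot: [-179.9, 0.0, 124.6]
force: [-0.1, 0.1, -0.5]
gripper_width: 90.9
gripper_force: 0.0
```

Run:
```python
from h import *
s=snap('side','s2.png')
```

```text
(no output)
```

View pics/s2.png

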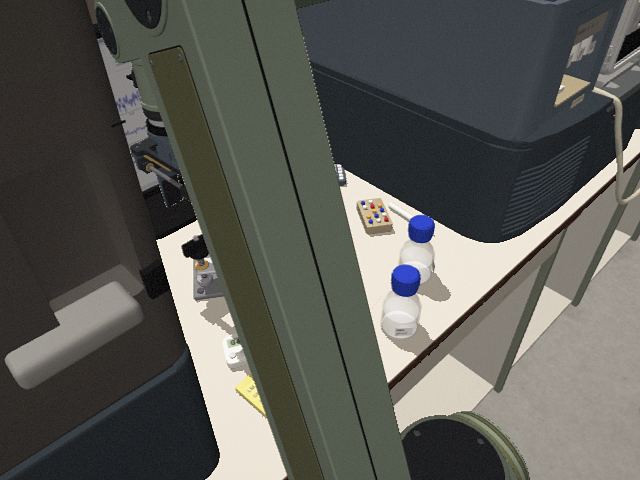

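The side view shows the gripper beside and above the left knob at (195,245). The two bottles' caps are at (421,230) and (405,281). Descending to the knob and gripping it.

carry_out(commands=[[0, 0, 0, 0, 0, 40, 1], [0, 0, 0, 0, 0, 70, 1], [0, 0, 0, 0, 0, 85, 1], [0, 0, 0, 0, 0, 85, 1], [0, 0, 0, 0, 0, 85, -1], [0, 0, 0, 0, 0, 85, -1], [0, 0, 0, 0, 0, 85, -1], [0, 0, 0, 0, 0, 85, -1], [0, 0, 0, 0, 0, 85, -1], [0, 0, 0, 0, 0, 85, -1], [0, 0, 0, 0, 0, 85, -1], [0, 0, 0, 0, 0, 85, -1]], force=40)

```text
time_s: 3.95
ee_pos: [543.9, 251.1, 104.9]
ee_rot: [-180.0, 0.0, 124.6]
force: [-0.2, 0.1, 0.7]
gripper_width: 29.8
gripper_force: 0.0
```

carry_out(commands=[[0, 0, 0, 0, 0, 0, -1], [0, 0, 0, 0, 0, 0, -1], [0, 0, 0, 0, 0, 0, -1], [0, 0, 0, 0, 0, 0, -1]])

```text
time_s: 4.35
ee_pos: [545.9, 253.0, 105.0]
ee_rot: [179.7, -0.0, 124.6]
force: [3.5, 5.1, -4.0]
gripper_width: 14.8
gripper_force: 40.0
```

carry_out(commands=[[0, 0, 0, 0, 3, 0, -1], [0, 0, 8, 0, 3, 0, -1], [0, 0, 16, 0, 3, 0, -1], [0, 0, 24, 0, 3, 0, -1], [0, 0, 32, 0, 3, 0, -1], [0, 0, 40, 0, 3, 0, -1], [0, 0, 48, 0, 3, 0, -1], [0, 0, 56, 0, 3, 0, -1], [0, 0, 64, 0, 3, 0, -1], [0, 0, 72, 0, 3, 0, -1], [0, 0, 80, 0, 3, 0, -1], [0, 0, 88, 0, 3, 0, -1], [0, 0, 96, 0, 3, 0, -1], [0, 0, 104, 0, 3, 0, -1], [0, 0, 110, 0, 3, 0, -1], [0, 0, 110, 0, 3, 0, -1]])

```text
time_s: 5.95
ee_pos: [547.8, 252.3, 105.0]
ee_rot: [179.9, -0.1, 14.6]
force: [5.0, -1.8, -1.7]
gripper_width: 14.4
gripper_force: 40.0
```

Run:
```python
from h import *
print(rel((546.5,252.7,105,14.6),(534.5,-16.3,190,182.3)))
```

```text
[-167.7  -79.4  257.3  -85. ]
```

carry_out(commands=[[0, 0, 0, 0, 0, 0, 1], [0, 0, 0, 0, 0, 0, 1], [0, 0, 0, 0, 0, 0, 1], [0, 0, 0, 0, 0, 0, 1], [0, 0, 0, 0, 0, -42, 1], [0, 0, 0, 0, 0, -85, 1]])

```text
time_s: 6.55
ee_pos: [545.2, 252.4, 189.5]
ee_rot: [180.0, 0.3, 14.6]
force: [1.2, 1.0, 1.1]
gripper_width: 60.0
gripper_force: 0.0
```

carry_out(commands=[[0, 0, -8, -79.4, 257.3, 0, 1], [0, 0, -16, -79.4, 257.3, 0, 1], [0, 0, -24, -79.4, 257.3, 0, 1], [0, 0, -32, -79.4, 257.3, 0, 1], [0, 0, -40, -79.4, 257.3, 0, 1], [0, 0, -48, -79.4, 257.3, 0, 1], [0, 0, -56, -79.4, 257.3, 0, 1], [0, 0, -64, -79.4, 257.3, 0, 1], [0, 0, -72, -79.4, 257.3, 0, 1], [0, 0, -80, -79.4, 257.3, 0, 1], [0, 0, -88, -79.4, 257.3, 0, 1], [0, 0, -96, -79.4, 257.3, 0, 1], [0, 0, -104, -79.4, 257.3, 0, 1], [0, 0, -112, -79.4, 257.3, 0, 1], [0, 0, -120, -79.4, 257.3, 0, 1], [0, 0, -128, -79.4, 257.3, 0, 1], [0, 0, -136, -79.4, 257.3, 0, 1], [0, 0, -144, -79.4, 257.3, 0, 1], [0, 0, -152, -79.4, 257.3, 0, 1], [0, 0, -160, -79.4, 257.3, 0, 1]])

```text
time_s: 8.55
ee_pos: [534.3, -16.2, 190.0]
ee_rot: [180.0, -0.0, 175.0]
force: [0.3, -0.3, 0.3]
gripper_width: 91.1
gripper_force: 0.0
```

carry_out(commands=[[0, 0, -7.7, 0, 0, 0, 1], [0, 0, -7.7, 0, 0, 0, 1], [0, 0, -7.7, 0, 0, 40, 1], [0, 0, -7.7, 0, 0, 70, 1], [0, 0, -7.7, 0, 0, 85, 1], [0, 0, -7.7, 0, 0, 85, 1]])

```text
time_s: 9.15
ee_pos: [532.6, -16.1, 102.7]
ee_rot: [180.0, -0.3, -177.8]
force: [-0.1, -0.7, -0.2]
gripper_width: 91.2
gripper_force: 0.0
```

carry_out(commands=[[0, 0, 0, 0, 0, 0, -1], [0, 0, 0, 0, 0, 0, -1], [0, 0, 0, 0, 0, 0, -1], [0, 0, 0, 0, 0, 0, -1], [0, 0, 0, 0, 0, 0, -1], [0, 0, 0, 0, 0, 0, -1], [0, 0, 0, 0, 0, 0, -1], [0, 0, 0, 0, 0, 0, -1], [0, 0, 0, 0, 0, 0, -1], [0, 0, 0, 0, 0, 0, -1], [0, 0, 0, 0, 0, 0, -1], [0, 0, 0, 0, 0, 0, -1]], force=40)

```text
time_s: 10.35
ee_pos: [534.6, -17.8, 104.9]
ee_rot: [-179.8, -0.0, -177.6]
force: [0.5, -5.6, 0.1]
gripper_width: 14.5
gripper_force: 40.0
```

carry_out(commands=[[0, 0, 0, 0, -2, 0, -1], [0, 0, 8, 0, -2, 0, -1], [0, 0, 16, 0, -2, 0, -1], [0, 0, 24, 0, -2, 0, -1], [0, 0, 32, 0, -2, 0, -1], [0, 0, 40, 0, -2, 0, -1], [0, 0, 48, 0, -2, 0, -1], [0, 0, 56, 0, -2, 0, -1], [0, 0, 64, 0, -2, 0, -1], [0, 0, 72, 0, -2, 0, -1], [0, 0, 80, 0, -2, 0, -1], [0, 0, 88, 0, -2, 0, -1], [0, 0, 96, 0, -2, 0, -1], [0, 0, 104, 0, -2, 0, -1], [0, 0, 110, 0, -2, 0, -1], [0, 0, 110, 0, -2, 0, -1]])

```text
time_s: 11.95
ee_pos: [533.0, -19.0, 104.9]
ee_rot: [-179.8, 0.1, 72.3]
force: [-4.2, -4.3, 4.1]
gripper_width: 14.8
gripper_force: 40.0
```

carry_out(commands=[[0, 0, 0, 0, 0, 0, 1], [0, 0, 0, 0, 0, 0, 1], [0, 0, 0, 0, 0, 0, 1], [0, 0, 0, 0, 0, 0, 1], [0, 0, 0, 0, 0, -42, 1], [0, 0, 0, 0, 0, -85, 1], [0, 0, 0, 0, 0, -85, 1]])

```text
time_s: 12.65
ee_pos: [538.6, -18.3, 195.8]
ee_rot: [179.3, -0.2, 72.3]
force: [0.7, -0.8, 0.1]
gripper_width: 67.8
gripper_force: 0.0
```

carry_out(commands=[[0, 0, 0, -339.7, -137.9, -40, 1], [0, 0, 0, -339.7, -137.9, -40, 1], [0, 0, 0, -339.7, -137.9, -40, 1], [0, 0, 0, -339.7, -137.9, -40, 1], [0, 0, 0, -339.7, -137.9, -40, 1], [0, 0, 0, -339.7, -137.9, -40, 1], [0, 0, 0, -339.7, -137.9, -40, 1], [0, 0, 0, -339.7, -137.9, -40, 1], [0, 0, 0, -339.7, -137.9, -40, 1], [0, 0, 0, -339.7, -137.9, -40, 1]])

```text
time_s: 13.65
ee_pos: [300.1, -299.8, 229.6]
ee_rot: [-180.0, -0.0, 72.3]
force: [0.5, -0.7, -0.4]
gripper_width: 91.2
gripper_force: 0.0
```

Run:
```python
from h import *
t=avg('top');s=avg('side'); cv2.imwrite('pics/t3.png',t); cv2.imwrite('pics/s3.png',s)
crop(s,185,200,175,110,4.5,'sc3.png')
```

```text
(no output)
```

View pics/sc3.png

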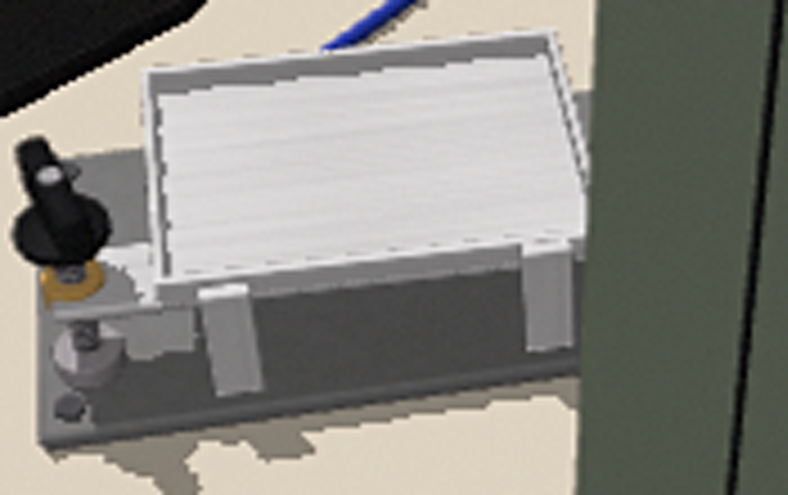

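In the side crop the rim's front edge now sits almost flush with the left post top at (223,290) and the right one at (547,243). The arm hides the right end. I'll put numbers on it.

```bash
cat >> h.py <<'E'
th=np.radians(-2.85); Rt=np.array([[np.cos(th),-np.sin(th)],[np.sin(th),np.cos(th)]]); ct=np.array([594.,113.4])
tb=lambda x,y:Rt@np.array([x,y])+ct
def front(u,v,x):  # side pixel onto the table's vertical plane x_t=x -> y_t, z
    o,d=ray('side',u,v); n=np.r_[Rt[:,0],0]; t=(n@(np.r_[tb(x,0),0]-o))/(n@d); p=o+t*d
    return round(float(Rt[:,1]@(p[:2]-ct)),1), round(float(p[2]),1)
E
python3 - <<'E'
from h import *
def rep(S,posts,rim,back,base):
    print('posts',[front(*S(p),-83) for p in posts]); print('rim',[front(*S(p),-74) for p in rim])
    print('back',[front(*S(p),74) for p in back]); print('base bottom',[front(*S(p),-95) for p in base])
S=lambda p:(180+(p[0]+.5)/4-.5,195+(p[1]+.5)/4-.5)
rep(S,[(222,276),(506,243)],[(163,286),(562,239),(350,262)],[(150,84),(513,48)],[(58,418),(684,325)])
S=lambda p:(185+(p[0]+.5)/4.5-.5,200+(p[1]+.5)/4.5-.5)
rep(S,[(223,291),(547,243)],[(156,284),(520,242)],[(143,70),(550,32)],[(42,450),(575,373)])
# subpixel brightness profiles down columns crossing the posts and the rim edge
s=cv2.cvtColor(cv2.imread('pics/s3.png'),cv2.COLOR_BGR2GRAY)
for u in (224,228,232,236,238,244,252,264,276,288,296,300,304,308): print(u,s[246:270,u])
E
```

```text
posts [(70.6, 75.0), (-67.7, 71.1)]
rim [(99.7, 65.2), (-97.3, 60.0), (8.6, 64.1)]
back [(98.7, 73.7), (-98.4, 67.1)]
base bottom [(160.2, 6.0), (-156.2, 8.2)]
posts [(72.6, 73.7), (-67.9, 75.8)]
rim [(100.5, 74.6), (-57.3, 70.1)]
back [(100.1, 75.2), (-96.1, 67.2)]
base bottom [(160.8, 4.7), (-76.8, 4.9)]
224 [218 219 217 220 213 218 220 218 213 215 221 220 218 217 221 223 210 127
 123 123 123 128 103 123]
228 [218 218 218 216 214 219 217 214 212 218 218 216 215 219 181 227 155 121
 119 118 124 118  81  82]
232 [216 216 217 211 218 220 216 211 214 218 217 217 213 217 219 215 126 138
 215 224 152 122 123 125]
236 [216 216 214 216 219 218 213 210 215 217 218 213 217 186 225 166 118 220
 230 201 126 123 126 126]
238 [218 216 213 217 219 216 214 212 217 218 216 212 215 199 225 140 117 211
 227 177 126 123 122 123]
244 [216 214 213 216 218 213 211 211 216 216 213 212 187 223 186 128 120 120
 121 124  74  70  72  73]
252 [214 210 214 217 212 210 210 214 215 213 210 214 224 195 129 121 120 122
 122  74  72  73  74  74]
264 [210 213 210 209 210 211 213 211 207 208 198 227 145 120 121 119 135 114
  73  71  70  70  72  73]
276 [211 210 209 214 212 215 209 207 212 215 220 129 121 122 118 130  87  71
  74  73  72  70  71  71]
288 [210 213 212 213 216 212 216 190 224 188 128 122 121 120 121  73  68  72
  71  69  71  73  70  73]
296 [214 215 215 217 212 215 219 226 196 128 123 120 121 122  73  68  73  71
  71  68  71  72  71  71]
300 [217 213 218 214 213 220 207 224 133 105 113 110 117  99  68  64  67  67
  66  66  70  69  68  71]
304 [214 216 218 214 218 219 224 179 211 225 172 126 122 123 125 124 125 126
 125 126 126 126 126 127]
308 [215 217 215 216 222 203 221 197 221 205 126 124 125 123 126 126 124 126
 125 126 125 125 126 124]
```

```bash
cat >> h.py <<'E'
def falls(g,u,r0,r1,lv=172):  # sub-pixel rows where column u crosses lv (sign - bright to dark)
    c=g[r0:r1,u].astype(float); return [(round(r0+i+(c[i]-lv)/(c[i]-c[i+1]),2),'-' if c[i]>lv else '+') for i in range(len(c)-1) if (c[i]-lv)*(c[i+1]-lv)<0]
def rimline(g,us,r0,r1):
    P=np.array([front(u,[r for r,s in falls(g,u,r0(u),r1(u)) if s=='-'][0],-74) for u in us])
    return np.polyfit(P[:,0],P[:,1],1),P
E
python3 - <<'E'
from h import *
for f in ('s1','s3'):
    g=cv2.cvtColor(cv2.imread(f'pics/{f}.png'),cv2.COLOR_BGR2GRAY)
    for u in (226,229,232,235,238,244,250,256,264,272,280,288,294,300,303,306,309,311,313,316):
        print(f,u,[(r,s,front(u,r,-74)) for r,s in falls(g,u,int(262-.1125*(u-224))-8,int(262-.1125*(u-224))+11)])
g=cv2.cvtColor(cv2.imread('pics/t3.png'),cv2.COLOR_BGR2GRAY)
E
```

```text
s1 226 [(np.float64(265.51), '-', (88.9, 64.8))]
s1 229 [(np.float64(265.67), '-', (83.3, 63.3))]
s1 232 [(np.float64(265.56), '-', (77.5, 62.5))]
s1 235 [(np.float64(265.33), '-', (71.8, 62.0))]
s1 238 [(np.float64(264.89), '-', (65.9, 62.1))]
s1 244 [(np.float64(263.45), '-', (54.0, 63.7))]
s1 250 [(np.float64(262.7), '-', (42.3, 63.5))]
s1 256 [(np.float64(262.23), '-', (30.6, 62.6))]
s1 264 [(np.float64(261.27), '-', (14.9, 62.2))]
s1 272 [(np.float64(260.39), '-', (-0.9, 61.6))]
s1 280 [(np.float64(259.41), '-', (-16.7, 61.3))]
s1 288 [(np.float64(258.42), '-', (-32.6, 61.0))]
s1 294 [(np.float64(257.62), '-', (-44.6, 60.9))]
s1 300 [(np.float64(256.74), '-', (-56.7, 61.1))]
s1 303 [(np.float64(255.98), '-', (-62.7, 62.0))]
s1 306 [(np.float64(255.45), '-', (-68.8, 62.4))]
s1 309 [(np.float64(255.14), '-', (-74.8, 62.1))]
s1 311 [(np.float64(254.26), '-', (-78.9, 63.7))]
s1 313 [(np.float64(255.47), '-', (-82.8, 59.7))]
s1 316 [(np.float64(246.73), '-', (-89.2, 82.1)), (np.float64(252.27), '+', (-89.0, 67.2)), (np.float64(255.3), '-', (-88.9, 59.0))]
s3 226 [(np.float64(262.29),
[... 631 characters left out ...]
5, 72.1))]
s3 256 [(np.float64(258.61), '-', (29.7, 72.2))]
s3 264 [(np.float64(257.67), '-', (14.1, 71.8))]
s3 272 [(np.float64(256.82), '-', (-1.5, 71.2))]
s3 280 [(np.float64(255.96), '-', (-17.3, 70.6))]
s3 288 [(np.float64(255.27), '-', (-33.1, 69.5))]
s3 294 [(np.float64(254.49), '-', (-45.0, 69.4))]
s3 300 [(np.float64(253.57), '-', (-57.0, 69.6))]
s3 303 [(np.float64(256.19), '-', (-62.7, 61.5))]
s3 306 [(np.float64(255.6), '-', (-68.8, 61.9))]
s3 309 [(np.float64(255.34), '-', (-74.8, 61.5))]
s3 311 [(np.float64(252.74), '-', (-79.0, 67.8)), (np.float64(253.42), '+', (-78.9, 66.0)), (np.float64(254.69), '-', (-78.8, 62.6))]
s3 313 [(np.float64(252.41), '-', (-83.0, 68.0))]
s3 316 []
```

The rim line in the side view, checked against the equal-height post fronts, gives a left ear about 1.7 mm high and a right ear about 6.6 mm low. I'll turn the right knob about 90° more clockwise.

carry_out(commands=[[0, 0, 0, 338.8, 137.5, 40, 1], [0, 0, 0, 338.8, 137.5, 40, 1], [0, 0, 0, 338.8, 137.5, 40, 1], [0, 0, 0, 338.8, 137.5, 40, 1], [0, 0, 0, 338.8, 137.5, 40, 1], [0, 0, 0, 338.8, 137.5, 40, 1], [0, 0, 0, 338.8, 137.5, 40, 1], [0, 0, 0, 338.8, 137.5, 40, 1], [0, 0, 0, 338.8, 137.5, 40, 1], [0, 0, 0, 338.8, 137.5, 80, 1], [0, 0, 0, 338.8, 137.5, 110, 1], [0, 0, 0, 338.8, 137.5, 125, 1], [0, 0, 0, 338.8, 137.5, 125, 1]], force=40)

```text
time_s: 15.55
ee_pos: [531.2, -20.4, 103.0]
ee_rot: [-179.7, 0.1, 72.2]
force: [-0.6, 0.1, 0.3]
gripper_width: 91.0
gripper_force: 0.0
```

carry_out(commands=[[0, 0, 0, 0, 0, 0, -1], [0, 0, 0, 0, 0, 0, -1], [0, 0, 0, 0, 0, 0, -1], [0, 0, 0, 0, 0, 0, -1], [0, 0, 0, 0, 0, 0, -1], [0, 0, 0, 0, 0, 0, -1], [0, 0, 0, 0, 0, 0, -1], [0, 0, 0, 0, 0, 0, -1], [0, 0, 0, 0, 0, 0, -1], [0, 0, 0, 0, 0, 0, -1], [0, 0, 0, 0, 0, 0, -1], [0, 0, 0, 0, 0, 0, -1]])

```text
time_s: 16.75
ee_pos: [533.2, -18.8, 104.8]
ee_rot: [-179.9, 0.0, 72.3]
force: [-2.7, -0.1, 2.5]
gripper_width: 14.9
gripper_force: 40.0
```

carry_out(commands=[[0, 0, 8, 0, 0, 0, -1], [0, 0, 16, 0, 0, 0, -1], [0, 0, 24, 0, 0, 0, -1], [0, 0, 32, 0, 0, 0, -1], [0, 0, 40, 0, 0, 0, -1], [0, 0, 48, 0, 0, 0, -1], [0, 0, 56, 0, 0, 0, -1], [0, 0, 64, 0, 0, 0, -1], [0, 0, 72, 0, 0, 0, -1], [0, 0, 80, 0, 0, 0, -1], [0, 0, 88, 0, 0, 0, -1], [0, 0, 90, 0, 0, 0, -1], [0, 0, 90, 0, 0, 0, -1]])

```text
time_s: 18.05
ee_pos: [532.6, -17.8, 104.8]
ee_rot: [-179.9, 0.2, -17.8]
force: [-3.4, 4.0, 2.6]
gripper_width: 14.9
gripper_force: 40.0
```

carry_out(commands=[[0, 0, 0, 0, 0, 0, 1], [0, 0, 0, 0, 0, 0, 1], [0, 0, 0, 0, 0, 0, 1], [0, 0, 0, 0, 0, 0, 1], [0, 0, 0, 0, 0, -42, 1], [0, 0, 0, 0, 0, -85, 1], [0, 0, 0, 0, 0, -85, 1]])

```text
time_s: 18.75
ee_pos: [537.9, -19.4, 195.9]
ee_rot: [-179.8, -0.7, -17.7]
force: [0.1, -0.6, -0.8]
gripper_width: 67.5
gripper_force: 0.0
```

carry_out(commands=[[0, 0, -8, -92, 481.8, -40, 1], [0, 0, -16, -92, 481.8, -40, 1], [0, 0, -24, -92, 481.8, -40, 1], [0, 0, -32, -92, 481.8, -40, 1], [0, 0, -40, -92, 481.8, -40, 1], [0, 0, -48, -92, 481.8, -40, 1], [0, 0, -56, -92, 481.8, -40, 1], [0, 0, -64, -92, 481.8, -40, 1], [0, 0, -72, -92, 481.8, -40, 1], [0, 0, -80, -92, 481.8, -40, 1], [0, 0, -87.7, -92, 481.8, -40, 1], [0, 0, -87.7, -92, 481.8, -40, 1]])

```text
time_s: 19.95
ee_pos: [297.4, -454.6, 229.6]
ee_rot: [180.0, 0.2, 69.9]
force: [-0.9, 1.4, -0.2]
gripper_width: 91.5
gripper_force: 0.0
```

Run:
```python
from h import *
s=avg('side',10);t=avg('top',4); cv2.imwrite('pics/s4.png',s); cv2.imwrite('pics/t4.png',t)
g=cv2.cvtColor(s,cv2.COLOR_BGR2GRAY)
for u in (226,230,234,238,244,250,256,264,272,280,288,294,300,304,307,311,315,318,320):
    print(u,[(r,sg,front(u,r,-74)) for r,sg in falls(g,u,int(262-.1125*(u-224))-8,int(262-.1125*(u-224))+11)])
A=cv2.resize(s[195:305,185:365],None,fx=4,fy=4,interpolation=cv2.INTER_CUBIC)
cv2.imwrite('pics/sc4.png',A)
```

```text
226 [(np.float64(261.4), '-', (87.5, 75.7))]
230 [(np.float64(260.6), '-', (79.7, 76.3)), (np.float64(263.67), '+', (80.7, 68.2)), (np.float64(266.04), '-', (81.5, 62.0))]
234 [(np.float64(260.36), '-', (72.1, 75.5)), (np.float64(263.1), '+', (73.0, 68.3)), (np.float64(265.42), '-', (73.7, 62.1))]
238 [(np.float64(259.57), '-', (64.3, 76.2)), (np.float64(262.67), '+', (65.2, 68.0)), (np.float64(264.94), '-', (65.9, 62.0))]
244 [(np.float64(258.82), '-', (52.7, 76.0))]
250 [(np.float64(258.27), '-', (41.1, 75.3))]
256 [(np.float64(257.43), '-', (29.5, 75.3))]
264 [(np.float64(256.41), '-', (13.9, 75.2))]
272 [(np.float64(255.39), '-', (-1.8, 75.0))]
280 [(np.float64(254.34), '-', (-17.5, 74.9))]
288 [(np.float64(253.28), '-', (-33.3, 74.8))]
294 [(np.float64(252.45), '-', (-45.2, 74.8))]
300 [(np.float64(251.51), '-', (-57.2, 75.1))]
304 [(np.float64(251.19), '-', (-65.1, 74.5)), (np.float64(253.67), '+', (-64.9, 67.9)), (np.float64(255.84), '-', (-64.7, 62.0))]
307 [(np.float64(250.55), '-', (-71.1, 75.2)), (np.float64(253.11), '+', (-70.9, 68.3)), (np.float64(255.43), '-', (-70.8, 62.0))]
311 [(np.float64(250.28), '-', (-79.1, 74.4)), (np.float64(253.62), '+', (-78.9, 65.5)), (np.float64(254.48), '-', (-78.9, 63.1))]
315 [(np.float64(244.26), '+', (-87.3, 88.9)), (np.float64(249.51), '-', (-87.1, 75.0))]
318 [(np.float64(249.37), '-', (-93.1, 74.3))]
320 [(np.float64(247.82), '-', (-97.2, 77.7))]
```

View pics/sc4.png

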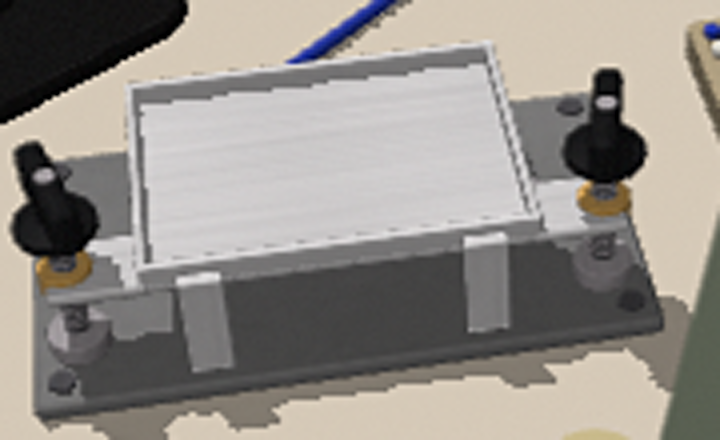

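The crop shows the rim flush with both posts. The numbers say the left ear is still about 2 mm high and the right ear is right, so I'll turn the left knob about 26° anticlockwise.

carry_out(commands=[[0, 0, 55.4, 744.7, -7.7, 40, 1], [0, 0, 55.4, 744.7, -7.7, 40, 1], [0, 0, 55.4, 744.7, -7.7, 40, 1], [0, 0, 55.4, 744.7, -7.7, 40, 1], [0, 0, 55.4, 744.7, -7.7, 40, 1], [0, 0, 55.4, 744.7, -7.7, 40, 1], [0, 0, 55.4, 744.7, -7.7, 40, 1], [0, 0, 55.4, 744.7, -7.7, 40, 1], [0, 0, 55.4, 744.7, -7.7, 40, 1], [0, 0, 55.4, 744.7, -7.7, 40, 1], [0, 0, 55.4, 744.7, -7.7, 40, 1], [0, 0, 55.4, 744.7, -7.7, 40, 1], [0, 0, 55.4, 744.7, -7.7, 40, 1], [0, 0, 55.4, 744.7, -7.7, 40, 1], [0, 0, 55.4, 744.7, -7.7, 40, 1], [0, 0, 55.4, 744.7, -7.7, 40, 1], [0, 0, 55.4, 744.7, -7.7, 40, 1], [0, 0, 55.4, 744.7, -7.7, 80, 1], [0, 0, 55.4, 744.7, -7.7, 110, 1], [0, 0, 55.4, 744.7, -7.7, 125, 1]], force=40)

```text
time_s: 22.65
ee_pos: [545.3, 250.9, 102.1]
ee_rot: [179.9, 0.3, 14.6]
force: [-0.6, 0.3, 0.2]
gripper_width: 91.5
gripper_force: 0.0
```

carry_out(commands=[[0, 0, 0, 0, 0, 0, 1], [0, 0, 0, 0, 0, 0, -1], [0, 0, 0, 0, 0, 0, -1], [0, 0, 0, 0, 0, 0, -1], [0, 0, 0, 0, 0, 0, -1], [0, 0, 0, 0, 0, 0, -1], [0, 0, 0, 0, 0, 0, -1], [0, 0, 0, 0, 0, 0, -1], [0, 0, 0, 0, 0, 0, -1], [0, 0, 0, 0, 0, 0, -1], [0, 0, 0, 0, 0, 0, -1], [0, 0, 0, 0, 0, 0, -1], [0, 0, 0, 0, 0, 0, -1]])

```text
time_s: 23.95
ee_pos: [547.3, 252.2, 104.9]
ee_rot: [180.0, 0.0, 14.6]
force: [-0.1, -0.8, -0.8]
gripper_width: 14.9
gripper_force: 40.0
```

carry_out(commands=[[0, 0, -8, 0, 0, 0, -1], [0, 0, -16, 0, 0, 0, -1], [0, 0, -24, 0, 0, 0, -1], [0, 0, -26, 0, 0, 0, -1], [0, 0, -26, 0, 0, 0, -1]])

```text
time_s: 24.45
ee_pos: [547.2, 252.4, 104.9]
ee_rot: [-180.0, 0.0, 40.6]
force: [-0.4, -0.1, 0.1]
gripper_width: 14.9
gripper_force: 40.0
```

carry_out(commands=[[0, 0, 0, 0, 0, 0, 1], [0, 0, 0, 0, 0, 0, 1], [0, 0, 0, 0, 0, 0, 1], [0, 0, 0, 0, 0, 0, 1], [0, 0, 0, 0, 0, -42, 1], [0, 0, 0, 0, 0, -85, 1], [0, 0, 0, 0, 0, -100, 1], [0, 0, 0, 0, 0, -100, 1]])

```text
time_s: 25.25
ee_pos: [548.8, 253.0, 208.1]
ee_rot: [179.9, -0.4, 40.6]
force: [-0.1, -0.5, -0.1]
gripper_width: 76.1
gripper_force: 0.0
```

Run:
```python
from h import *
t=cv2.imread('pics/t1.png'); s=cv2.imread('pics/s2.png')
C={}
for n,im in (('top',t),('side',s)):
    h=cv2.cvtColor(im,cv2.COLOR_BGR2HSV); m=cv2.inRange(h,(110,130,40),(130,255,255))
    k,l,st,ce=cv2.connectedComponentsWithStats(m)
    C[n]=sorted([(ce[i][1],ce[i][0],*st[i]) for i in range(1,k) if st[i,4]>100]); print(n,np.round(C[n],1))
for i in range(2):
    a,b=C['top'][i],C['side'][i]; p,e=tri((a[1],a[0]),(b[1],b[0])); print(np.round(p,1),np.round(e,1),'range',np.hypot(*p[:2]))
A=cv2.resize(t[235:355,340:450],None,fx=4,fy=4); B=cv2.resize(s[205:345,370:450],None,fx=480/140,fy=480/140)
cv2.imwrite('pics/b.png',np.hstack([A,B]))
```

```text
top [[  8.1 593.3 573.    0.   41.   23.  514. ]
 [263.4 413.6 404.  254.   20.   20.  297. ]
 [322.5 380.3 371.  313.   20.   20.  317. ]]
side [[228.4 421.  409.  215.   26.   28.  597. ]
 [280.2 405.3 392.  265.   29.   32.  741. ]]
[1558.9 -902.5 -725.3] 458.3 range 1801.3089660484488
[ 510.7 -190.   -62. ] 35.9 range 544.8959857147662
```

View pics/b.png

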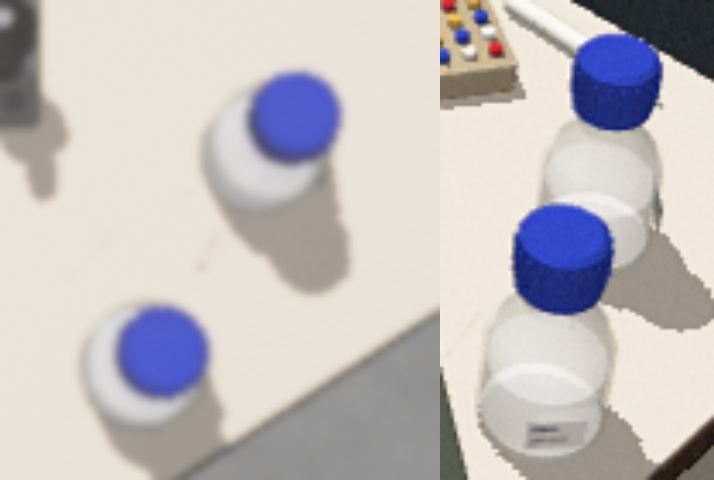

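Bottle candidates: A has its cap at top (414,263) and side (422,223). B has its cap at top (380,322) and side (405,272). A at about 500 mm is farther than B at about 360 mm, and the crop shows both as the same clear bottle with a blue cap, so I take A.

Run:
```python
from h import *
print(tri((413.6,263.4),(421.9,223.4)), onz('top',413.6,263.4,144), onz('side',421.9,223.4,144), tri((413.6,263.4),(421,228.4)))
# underside seen in top: body circle centre at crop (265,150)/4 , z ~70 widest
print(onz('top',340+262/4,235+148/4,60))
print(tri((380.3,322.5),(405.3,272.5)))
print(rel((547.5,252.4,205,40.6),(469,-168,250,70)))
```

```text
(array([ 469.58794842, -167.75909879,  138.30524126]), np.float64(1.668890122194049)) [ 468.26890248 -167.44186464  144.        ] [ 463.58811344 -163.67941994  144.        ] (array([ 472.59955559, -169.98723224,  122.99587795]), np.float64(3.2229190218639108))
[ 464.24876026 -164.09030133   60.        ]
(array([348.39744348, -89.01623055, 145.14718295]), np.float64(3.373396695796307))
[ -29.4 -333.2  268.1  -45. ]
```

carry_out(commands=[[0, 0, -8, -645, 372.2, -45, 1], [0, 0, -16, -645, 372.2, -45, 1], [0, 0, -24, -645, 372.2, -45, 1], [0, 0, -29.4, -645, 372.2, -45, 1], [0, 0, -29.4, -645, 372.2, -45, 1], [0, 0, -29.4, -645, 372.2, -45, 1], [0, 0, -29.4, -645, 372.2, -45, 1], [0, 0, -29.4, -645, 372.2, -45, 1], [0, 0, -29.4, -645, 372.2, -45, 1], [0, 0, -29.4, -645, 372.2, -45, 1], [0, 0, -29.4, -645, 372.2, -45, 1], [0, 0, -29.4, -645, 372.2, -45, 1], [0, 0, -29.4, -645, 372.2, -45, 1], [0, 0, -29.4, -645, 372.2, -45, 1], [0, 0, -29.4, -645, 372.2, -45, 1], [0, 0, -29.4, -645, 372.2, -45, 1], [0, 0, -29.4, -645, 372.2, -45, 1]])

```text
time_s: 26.95
ee_pos: [299.0, -449.8, 247.9]
ee_rot: [-179.8, -0.2, 69.9]
force: [0.3, -0.3, 0.4]
gripper_width: 91.0
gripper_force: 0.0
```

```bash
cat > lev.py <<'E'
from h import *
import sys
s=avg('side',10); cv2.imwrite('pics/%s.png'%sys.argv[1],s); g=cv2.cvtColor(s,cv2.COLOR_BGR2GRAY)
P=[]
for u in range(242,319,3):
    f=[front(u,r,-74) for r,sg in falls(g,u,int(262-.1125*(u-224))-8,int(262-.1125*(u-224))+5) if sg=='-']
    if f: P.append(f[0])
for u in (226,229,232,235,238):
    f=[front(u,r,-74) for r,sg in falls(g,u,252,264) if sg=='-']
    if f: P.append(f[0])
P=np.array(P); P=P[abs(P[:,1]-np.median(P[:,1]))<3]; k=np.polyfit(P[:,0],P[:,1],1); print(len(P),'roll b',k[0],'z0',k[1],'res',np.std(P[:,1]-np.polyval(k,P[:,0])))
for u in (231,234,237,304,307): print(u,[(sg,front(u,r,-74)) for r,sg in falls(g,u,int(262-.1125*(u-224))-8,int(262-.1125*(u-224))+8)])
b=k[0]; a=-(k[1]+.35-74)/154; print('a',a,'tilt',np.hypot(a,b),'ears L,R mm',-135*a+135*b,-135*a-135*b)
E
python3 lev.py s5; python3 -c "
from h import *; print(state()['ee_pos'])"
```

```text
30 roll b 0.0004365010475954985 z0 74.15614141040606 res 0.2803887568390522
231 [('-', (78.1, 73.9)), ('+', (78.8, 67.9)), ('-', (79.5, 62.1))]
234 [('-', (72.2, 74.4)), ('+', (72.9, 68.3)), ('-', (73.7, 62.1))]
237 [('-', (66.5, 74.1)), ('+', (67.1, 68.5)), ('-', (67.9, 61.9))]
304 [('-', (-65.1, 74.0)), ('+', (-64.9, 67.9)), ('-', (-64.7, 61.9))]
307 [('-', (-71.1, 74.4)), ('+', (-70.9, 68.3)), ('-', (-70.8, 62.0))]
a -0.0032866325351042784 tilt 0.0033154919069962973 ears L,R mm 0.5026230336644699 0.3847677508136853
[ 300.2204451  -449.61978381  250.17479421]
```

The platform is level at about 0.003 rad. Now the bottle.

carry_out(commands=[[0, 0, 0, 323.3, 63.8, 60, 1], [0, 0, 0, 323.3, 63.8, 60, 1], [0, 0, 0, 323.3, 63.8, 60, 1], [0, 0, 0, 323.3, 63.8, 60, 1], [0, 0, 0, 323.3, 63.8, 60, 1], [0, 0, 0, 323.3, 63.8, 60, 1], [0, 0, 0, 323.3, 63.8, 60, 1], [0, 0, 0, 323.3, 63.8, 60, 1], [0, 0, 0, 323.3, 63.8, 60, 1], [0, 0, 0, 323.3, 63.8, 60, 1]], force=25)

```text
time_s: 28.45
ee_pos: [470.1, -168.8, 190.3]
ee_rot: [180.0, 0.0, 70.0]
force: [-0.3, -0.2, 0.1]
gripper_width: 91.4
gripper_force: 0.0
```

Run:
```python
from h import *
print(state()['ee_pos'])
t=snap('top','t6.png');s=snap('side','s6.png')
A=cv2.resize(t[200:350,330:450],None,fx=3.2,fy=3.2); B=cv2.resize(s[120:360,330:530],None,fx=2,fy=2)
cv2.imwrite('pics/b6.png',np.hstack([A,B]))
```

```text
[ 470.05071041 -168.83719804  190.2527996 ]
```

View pics/b6.png

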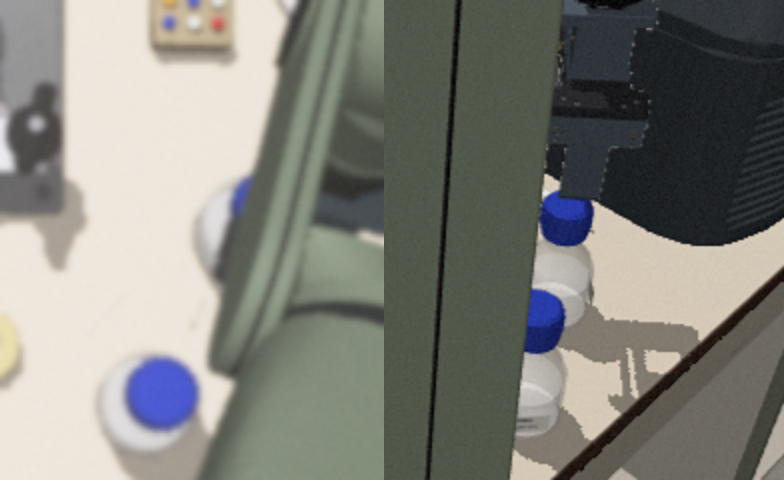

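The picture shows the gripper over bottle A, with a finger at side px (430,205) just above A's cap at (421,228). Bottle B stands clear. Descend and grip.

carry_out(commands=[[0, 0, 0, 0, 0, 30, 1], [0, 0, 0, 0, 0, 55, 1], [0, 0, 0, 0, 0, 72, 1], [0, 0, 0, 0, 0, 72, 1], [0, 0, 0, 0, 0, 72, -1], [0, 0, 0, 0, 0, 72, -1], [0, 0, 0, 0, 0, 72, -1], [0, 0, 0, 0, 0, 72, -1], [0, 0, 0, 0, 0, 72, -1], [0, 0, 0, 0, 0, 72, -1], [0, 0, 0, 0, 0, 72, -1], [0, 0, 0, 0, 0, 72, -1], [0, 0, 0, 0, 0, 72, -1]], force=25)

```text
time_s: 29.85
ee_pos: [470.8, -168.1, 118.2]
ee_rot: [179.9, 0.0, 70.0]
force: [0.5, -0.2, 1.3]
gripper_width: 45.1
gripper_force: 25.0
```

carry_out(commands=[[0, 0, 0, 0, 0, -3, -1], [0, 0, 0, 0, 0, -10, -1], [0, 0, 0, 0, 0, -25, -1], [0, 0, 0, 0, 0, -45, -1], [0, 0, 0, 0, 0, -70, -1], [0, 0, 0, 0, 0, -95, -1], [0, 0, 0, 0, 0, -120, -1], [0, 0, 0, 0, 0, -140, -1], [0, 0, 0, 0, 0, -155, -1], [0, 0, 0, 0, 0, -163, -1], [0, 0, 0, 0, 0, -165, -1], [0, 0, 0, 0, 0, -165, -1]])

```text
time_s: 31.05
ee_pos: [470.0, -167.9, 282.4]
ee_rot: [-179.9, 0.0, 70.0]
force: [0.1, 0.3, -3.7]
gripper_width: 45.4
gripper_force: 24.9
```

carry_out(commands=[[0, 0, 0, 6, 0.4, 0, -1], [0, 0, 0, 20, 1.4, 0, -1], [0, 0, 0, 42, 2.8, 0, -1], [0, 0, 0, 70, 4.7, 0, -1], [0, 0, 0, 100, 6.8, 0, -1], [0, 0, 0, 130, 8.8, 0, -1], [0, 0, 0, 160, 10.8, 0, -1], [0, 0, 0, 190, 12.8, 0, -1], [0, 0, 0, 220, 14.9, 0, -1], [0, 0, 0, 248, 16.8, 0, -1], [0, 0, 0, 272, 18.4, 0, -1], [0, 0, 0, 290, 19.6, 0, -1], [0, 0, 0, 302, 20.4, 0, -1], [0, 0, 0, 307.7, 20.8, 0, -1], [0, 0, 0, 307.7, 20.8, 0, -1], [0, 0, 0, 307.7, 20.8, 0, -1]])

```text
time_s: 32.65
ee_pos: [594.8, 113.3, 282.9]
ee_rot: [-180.0, 0.1, 70.0]
force: [-0.9, 0.1, -3.8]
gripper_width: 45.2
gripper_force: 24.9
```

carry_out(commands=[[0, 0, 0, 0, 0, 5, -1], [0, 0, 0, 0, 0, 18, -1], [0, 0, 0, 0, 0, 36, -1], [0, 0, 0, 0, 0, 54, -1], [0, 0, 0, 0, 0, 70, -1], [0, 0, 0, 0, 0, 82, -1], [0, 0, 0, 0, 0, 90, -1], [0, 0, 0, 0, 0, 94, -1], [0, 0, 0, 0, 0, 96, -1], [0, 0, 0, 0, 0, 96, -1], [0, 0, 0, 0, 0, 96, -1]])

```text
time_s: 33.75
ee_pos: [595.5, 114.1, 187.6]
ee_rot: [179.9, -0.0, 70.0]
force: [0.4, -0.1, -3.5]
gripper_width: 45.1
gripper_force: 24.9
```

carry_out(commands=[[0, 0, 0, 0, 0, 1, -1], [0, 0, 0, 0, 0, 2, -1], [0, 0, 0, 0, 0, 3, -1], [0, 0, 0, 0, 0, 4, -1], [0, 0, 0, 0, 0, 4, -1], [0, 0, 0, 0, 0, 4, -1]])

```text
time_s: 34.35
ee_pos: [595.1, 114.0, 182.9]
ee_rot: [-180.0, 0.0, 70.0]
force: [0.2, -0.3, -4.7]
gripper_width: 45.1
gripper_force: 24.9
```

carry_out(commands=[[0, 0, 0, 0, 0, 0.5, -1], [0, 0, 0, 0, 0, 1, -1], [0, 0, 0, 0, 0, 1, -1]])

```text
time_s: 34.65
ee_pos: [595.1, 114.0, 182.0]
ee_rot: [180.0, 0.0, 70.0]
force: [-1.2, -0.6, -3.0]
gripper_width: 45.3
gripper_force: 24.9
```

carry_out(commands=[[0, 0, 0, 0, 0, 0.5, -1], [0, 0, 0, 0, 0, 1, -1], [0, 0, 0, 0, 0, 1, -1]])

```text
time_s: 34.95
ee_pos: [595.2, 114.0, 181.8]
ee_rot: [179.9, -0.0, 70.0]
force: [-0.9, -0.4, 2.4]
gripper_width: 45.3
gripper_force: 25.0
```

carry_out(commands=[[0, 0, 0, 0, 0, 0.5, -1], [0, 0, 0, 0, 0, 0.5, -1], [0, 0, 0, 0, 0, 0.5, -1]])

```text
time_s: 35.25
ee_pos: [595.3, 114.0, 181.8]
ee_rot: [179.9, -0.0, 70.0]
force: [-3.0, -1.2, 5.6]
gripper_width: 45.6
gripper_force: 25.0
```

carry_out(commands=[[0, 0, 0, 0, 0, -0.8, -1], [0, 0, 0, 0, 0, -0.8, -1], [0, 0, 0, 0, 0, -0.8, 1], [0, 0, 0, 0, 0, -0.8, 1], [0, 0, 0, 0, 0, -0.8, 1], [0, 0, 0, 0, 0, -0.8, 1], [0, 0, 0, 0, 0, -0.8, 1], [0, 0, 0, 0, 0, -0.8, 1], [0, 0, 0, 0, 0, -0.8, 1], [0, 0, 0, 0, 0, -0.8, 1], [0, 0, 0, 0, 0, -15, 1], [0, 0, 0, 0, 0, -40, 1], [0, 0, 0, 0, 0, -80, 1], [0, 0, 0, 0, 0, -120, 1], [0, 0, 0, 0, 0, -120, 1]])

```text
time_s: 36.75
ee_pos: [597.6, 114.5, 307.1]
ee_rot: [179.4, -0.4, 70.0]
force: [0.6, -0.7, 0.7]
gripper_width: 91.1
gripper_force: 0.0
```

carry_out(commands=[[0, 0, 0, -630.9, -84.3, 0, 1], [0, 0, 0, -630.9, -84.3, 0, 1], [0, 0, 0, -630.9, -84.3, 0, 1], [0, 0, 0, -630.9, -84.3, 0, 1], [0, 0, 0, -630.9, -84.3, 0, 1], [0, 0, 0, -630.9, -84.3, 0, 1], [0, 0, 0, -630.9, -84.3, 0, 1], [0, 0, 0, -630.9, -84.3, 0, 1], [0, 0, 0, -630.9, -84.3, 0, 1], [0, 0, 0, -630.9, -84.3, 0, 1], [0, 0, 0, -630.9, -84.3, 0, 1], [0, 0, 0, -630.9, -84.3, 0, 1], [0, 0, 0, -630.9, -84.3, 0, 1], [0, 0, 0, -630.9, -84.3, 0, 1], [0, 0, 0, -630.9, -84.3, 0, 1], [0, 0, 0, -630.9, -84.3, 0, 1]])

```text
time_s: 38.35
ee_pos: [300.6, -449.1, 300.2]
ee_rot: [-180.0, -0.0, 70.1]
force: [-0.3, 0.6, -0.1]
gripper_width: 91.4
gripper_force: 0.0
```

```bash
python3 lev.py s7
python3 - <<'E'
from h import *
t=avg('top',4);s=cv2.imread('pics/s7.png'); cv2.imwrite('pics/t7.png',t)
h=cv2.cvtColor(t,cv2.COLOR_BGR2HSV); m=cv2.inRange(h,(110,130,40),(130,255,255)); m[:, :240]=0; m[:, 330:]=0; m[:180]=0
q=cv2.moments(m,True); u=(q['m10']/q['m00'],q['m01']/q['m00']); p=onz('top',*u,208)[:2]; print('cap in table frame',Rt.T@(p-ct))
A=cv2.resize(t[160:300,200:360],None,fx=2.5,fy=2.5); B=cv2.resize(s[150:310,185:365],(394,350))
cv2.imwrite('pics/f.png',np.hstack([A,B]))
E
```

```text
25 roll b 0.00011258633676858335 z0 74.09510381275932 res 0.2985757022458989
231 [('-', (78.1, 73.8)), ('+', (78.8, 68.0)), ('-', (79.5, 62.0))]
234 [('-', (72.2, 74.3)), ('+', (72.9, 68.4)), ('-', (73.7, 62.0))]
237 [('-', (66.5, 74.0)), ('+', (67.1, 68.6)), ('-', (67.9, 61.8))]
304 [('-', (-65.1, 73.9)), ('+', (-64.9, 68.0)), ('-', (-64.7, 61.9))]
307 [('-', (-71.1, 74.3)), ('+', (-70.9, 68.5)), ('-', (-70.8, 62.0))]
a -0.002890284498437102 tilt 0.0028924764761589293 ears L,R mm 0.4053875627527675 0.37498925182524995
cap in table frame [-2.01386335 -0.61806604]
```

View pics/f.png

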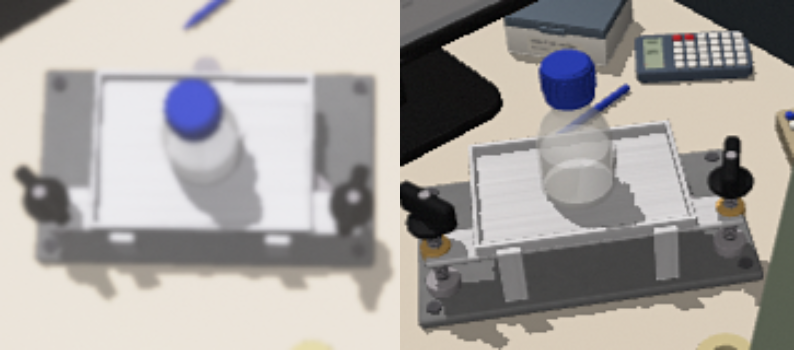

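The bottle stands upright near the middle of the platform (cap at top px (277,203), within 2 mm of the middle). The rim is flush with the posts and the tilt is about 0.003 rad. Handing in.

```bash
python3 -c "
from workcell import workorder; print(workorder.job_done())"
```

```text
the job is handed in; nothing more can be done
None
```

I levelled the empty platform (about 0.003 rad measured), set the farther bottle upright in its middle with the platform still level, and handed the job in at about 39 s; no verdict was returned.

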